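Empty the tube hopper into a kidney dish

ROBOT

A 6-joint arm with a two-finger parallel gripper is mounted at the origin on the work surface. World frame = base frame: x ahead of the robot, y to its left, z up, the work surface at z = 0. Lengths are in m, angles in rad, forces in N, time in s.
With the tool pointing down it reaches from about 0.3 to 0.825 m from the base axis. Payload 5.4 kg.
Tool frame: the origin (TCP) lies at the very end of the fingers, on their centre line; the grasp point (between the pads) lies 19 mm behind it; z points along the fingers, x is the direction in which the jaws open and shut, and the axes are right-handed (so a half turn about z gives the same grasp; the last joint's range is limited). The gripper opens to 92 mm and grips with 3 to 60 N. Pads are 20 mm wide; open, the fingers measure 128 mm over their backs; the gripper's body (75 mm by 189 mm) begins 69 mm behind the grasp point.
Start: joints at [0.959, 0.158, 1.597, -0, 1.386, -0.21], TCP at [0.225, 0.529, 0.215] pointing down, gripper open.
Joint ranges: [-2.91, 2.91], [-0.94, 2.29], [0.18, 2.7], [-1.29, 4.43], [0.17, 2.64], [-3, 3]. Speed limits (rad/s): [2.57, 2.57, 3.14, 3.14, 3.14, 3.14].

INTERFACE

Orientations are given as a rotation vector (axis times angle).
In Python, from workcell import bot gives the robot as it stands. Calls block until the motion is done:
- bot.goto(position, orientation): joint-space move of the TCP to a pose.
- bot.line_to(position, rot=None, max_speed=0.15): straight line of the TCP; rot=None keeps the orientation; max_speed is the mean speed in m/s.
- bot.set_joints(angles): joint-space move.
- bot.set_gripper(opening, newtons=None): opening from 0.0 (shut) to 1.0 (fully open); newtons is the grip in N (None keeps the last); returns when the fingers have stopped.
- bot.hold(seconds).
- bot.inverse_kinematics(position, orientation): joint angles nearest the present ones, or None.
- bot.read_camera(name): name is "scene" or "top"; returns a dict with "pixels" (420x560x3 uint8, blue, green, red), "fx", "fy", "cx", "cy" (pixels), "R" (3x3) and "t" (3): a world point X has camera coordinates R X + t. Camera axes: x right, y down, z forward; pixel columns grow to the right and rows downward; lengths in m; the calibration is good to about 2 mm. A picture is of the moment at which its call begins. There is no depth.
A pose or a line that the arm cannot do raises bot.MotionError and nothing moves.
- bot.job_done(): hands the job in, once; it reports no verdict.
Readings, each from a call of its own:
- bot.current_clock(): time.
- bot.current_joints(): joint angles.
- bot.current_joint_vel(): joint speeds.
- bot.current_effort(): joint torques, N m.
- bot.current_ee_pos(): TCP position.
- bot.current_tool_rot(): TCP orientation.
- bot.current_contact_force(): force on the tool from outside, world axes, zero at the start.
- bot.current_ft_torque(): the same for the moment, N m.
- bot.current_opening(): opening from 0.0 (shut) to 1.0 (fully open).
Only numpy, scipy, OpenCV 4.12 (cv2) and the standard library are available. Lean on these libraries where they do the work, as an engineer would, in place of code of your own. Each camera call takes 0.05 s, during which the arm holds its last target. There are 200 camera calls.

TASK

Slide the empty kidney dish in under the chute of the tube hopper, lengthwise across the chute and centred below it. Then draw the hopper's slide gate out until you feel its ear bed against the rubber buffer of the end stop, without wrenching on it, and leave it resting there, so that all six capped tubes drop into the dish. Leave the dish of waste and everything else on the table where it is, and let go of everything.

Things in the scene. Friction and masses are not known exactly. Their poses are not given: they have to be found in the camera images.
- dish (a point): the empty grey pulp kidney dish, loose, 90 g, left or right of the hopper: 216 mm long (its y), 124 wide (x), 45 high; walls 6 mm thick leaning out by 7 degrees, floor 6 mm thick, a shallow dent in the +x long side. The point is its centre, half-way up, 22 mm above the table; z up. Its rounded end walls are at y = +-103 mm half-way up
- waste_dish (a point): a second dish of the same shape, 350 g, holding flat packs and used barrels, on the other side: its centre, half-way up. To be left alone
- chute (a point): centre of the open underside of the hopper chute, 84 mm above the table; axes of the hopper: x away from the side where the gate comes out, y across, z up. The hopper is a fixed magazine of metal and clear plastic, 57 mm long (x), 95 mm wide (y), with two upright lanes, one behind the other along x. Below it the table is free, open to left, right and front
- stand: the hopper as a whole, origin on the table under the chute centre. Two grey posts carry it from behind, from x = +99 mm on (floor plate from x = +88 mm). Two steel rails for the gate, 9 mm wide, at y = +-47 mm, 84 to 98 mm above the table, reach forward to x = -182 mm
- flare (a point): middle of the top edge of the filling flare at the hopper's front: 254 mm above the table, at x = -55 mm of the hopper. Below 204 mm the front wall is upright at x = -28 mm. A hand coming straight down behind the gate's lip fouls the flare: lean it back toward -x by 20 to 45 degrees, fingers pointing down and toward +x. Axes as the hopper's
- gate (a joint): how far the slide gate is drawn out toward -x of the hopper, m: 0 = shut. A level steel blade 84 mm wide, 4 thick, top face 94 mm above the table. It moves with 3 to 4 N, stays where left; over 20 N is too much. Tubes begin to fall at about 0.015; the lanes are clear from 0.052 on. Its ear meets the buffer of the end stop somewhere between 0.056 and 0.090, set differently each time: feel for it
- lip (a point): pull of the gate: middle of the top edge of the upturned lip at the blade's front end, 127 mm above the table. The lip is an upright plate 4 mm thick, 76 wide, standing 33 mm above the blade, its top edge rolled, 10 mm thick; 57 mm free between it and the hopper's front wall when shut, for fingers to hook behind it. Axes as the hopper's
- buffer (a joint): how far the rubber buffer of the end stop is pressed in, m: 0 = free, at most 0.004; a spring of 3 N per mm. The stop is a dark steel collar, 18 x 16 x 32 mm, clamped with a thumbscrew anywhere on the +y rail, 107 mm above the table; the buffer (12 mm thick, 10 mm long) looks to +x and meets the ear, a 10 x 22 x 14 mm block on the +y edge of the gate blade
- tube1 (a point): centre of one of the six capped plastic tubes, 20 mm thick, 80 mm long (y), 22 g, that lie across the lanes of the hopper on the gate, three to a lane
- tube2 (a point): centre of one of the six capped plastic tubes, 20 mm thick, 80 mm long (y), 22 g, that lie across the lanes of the hopper on the gate, three to a lane
- tube3 (a point): centre of one of the six capped plastic tubes, 20 mm thick, 80 mm long (y), 22 g, that lie across the lanes of the hopper on the gate, three to a lane
- tube4 (a point): centre of one of the six capped plastic tubes, 20 mm thick, 80 mm long (y), 22 g, that lie across the lanes of the hopper on the gate, three to a lane
- tube5 (a point): centre of one of the six capped plastic tubes, 20 mm thick, 80 mm long (y), 22 g, that lie across the lanes of the hopper on the gate, three to a lane
- tube6 (a point): centre of one of the six capped plastic tubes, 20 mm thick, 80 mm long (y), 22 g, that lie across the lanes of the hopper on the gate, three to a lane
- syringe: bystander: capped syringe lying in front of the hopper below the gate's path, 160 mm long, 20 mm high
- jar: bystander: amber jar, 48 mm thick, 58 mm high, origin at its foot
- tape: bystander: roll of paper tape, 80 mm across, 22 mm high, origin at its foot
- carton: bystander: white carton 60 x 90 x 60 mm on the left, origin at its foot
- saline: bystander: white bottle 52 mm thick, 110 mm high, on the right, origin at its foot
Not all that is in view belongs to the job. What is shaped like the part that bears dish but green or turquoise is not meant.

How it is judged:
On the way, in this order (a step that is already met when the one before it is completed fails the run):
1. the empty dish stands under the chute, the gate still shut (horizontal distance between dish and chute below 0.03 m and angle between the y axis of dish and the y axis of chute, either way round below 0.35 rad and angle between dish's own z axis and vertical below 0.1 rad and value of joint gate below 0.012 m), for 0.2 s.
2. the gate is drawn out until its ear bears on the buffer of the end stop (pressed in by 1 mm, 3 N) (value of joint buffer above 0.001 m), for 0.2 s.
At the end, for the whole second after the job is handed in: The gate rests with its ear on the buffer of the end stop (still pressed in by 0.3 mm or more); the empty dish stands flat under the chute, its centre within 30 mm of the chute's and its length within 0.35 rad of the chute's y axis; all six tubes lie inside the dish; everything is let go (value of joint buffer above 0.0003 m and horizontal distance between dish and chute below 0.03 m and angle between the y axis of dish and the y axis of chute, either way round below 0.35 rad and angle between dish's own z axis and vertical below 0.1 rad and x of tube1 in the frame of dish between -0.062 and 0.062 m and y of tube1 in the frame of dish between -0.105 and 0.105 m and z of tube1 in the frame of dish between -0.018 and 0.03 m and x of tube2 in the frame of dish between -0.062 and 0.062 m and y of tube2 in the frame of dish between -0.105 and 0.105 m and z of tube2 in the frame of dish between -0.018 and 0.03 m and x of tube3 in the frame of dish between -0.062 and 0.062 m and y of tube3 in the frame of dish between -0.105 and 0.105 m and z of tube3 in the frame of dish between -0.018 and 0.03 m and x of tube4 in the frame of dish between -0.062 and 0.062 m and y of tube4 in the frame of dish between -0.105 and 0.105 m and z of tube4 in the frame of dish between -0.018 and 0.03 m and x of tube5 in the frame of dish between -0.062 and 0.062 m and y of tube5 in the frame of dish between -0.105 and 0.105 m and z of tube5 in the frame of dish between -0.018 and 0.03 m and x of tube6 in the frame of dish between -0.062 and 0.062 m and y of tube6 in the frame of dish between -0.105 and 0.105 m and z of tube6 in the frame of dish between -0.018 and 0.03 m and velocity of joint gate between -0.005 and 0.005 m/s); the robot touches nothing.
It fails at once if the gate is wrenched: the robot bears on it with more than 20 N (contact force between any of the fingers, the arm and gate above 20 N).
It fails at once if the waste dish is shifted by more than 20 mm (distance of waste_dish from where it was at the start of the episode above 0.02 m).
It fails at once if a bystander is shifted by more than 20 mm (distance of any of syringe, jar, tape, carton, saline from where it was at the start of the episode above 0.02 m).
It also fails if it takes over 67 s, if anything falls off the work surface, if the arm or the gripper's body presses on something with over 40 N, if the wrist force passes 120 N, or if a joint passes its speed limit or range.

## Working session

There is one attempt and no reset: what is moved stays moved. The work goes in short steps, each a Python script; the robot and the scene stay as the last script left them, time stands still between calls to the robot, and variables do not carry over. Pictures are saved under pics/ and viewed, about 8 in all and at most 12, crops included, and the job is handed in when it is done.

```bash
ls; mkdir -p pics
cat > h.py <<'E'
import numpy as np, cv2
from workcell import bot
from scipy.spatial.transform import Rotation as Ro
def ray(c,u,v):
    R=np.array(c["R"]);t=np.array(c["t"]).ravel()
    d=R.T@np.array([(u-c["cx"])/c["fx"],(v-c["cy"])/c["fy"],1]);return -R.T@t,d
def at_z(c,u,v,z):
    o,d=ray(c,u,v);return o+d*(z-o[2])/d[2]
def proj(c,X):
    p=np.array(c["R"])@np.array(X)+np.array(c["t"]).ravel()
    return np.array([c["fx"]*p[0]/p[2]+c["cx"],c["fy"]*p[1]/p[2]+c["cy"]])
E
python3 - <<'E'
from h import *
import pickle
for n in("scene","top"):
    c=bot.read_camera(n);cv2.imwrite(f"pics/{n}0.png",cv2.resize(c["pixels"],(800,600),interpolation=cv2.INTER_CUBIC));pickle.dump(c,open(n+"0.pkl","wb"))
    print(n,c["fx"],c["cx"],c["cy"],ray(c,280,210))
print(bot.current_tool_rot(),bot.current_clock())
E
```

```text
pics
scene 517.3505885212048 280.91114592013196 200.3865081232582 (array([ 1.18338953, -0.24648264,  1.17370665]), array([-0.50815209,  0.15313942, -0.84774888]))
top 485.6702332435407 278.3591965654693 210.78494437005696 (array([ 0.43158788, -0.03807902,  1.29715983]), array([ 0.11163939,  0.00551799, -0.99374052]))
[ 2.61955432e+00  1.73311984e+00 -2.38753885e-03] 0.1
```

View pics/scene0.png

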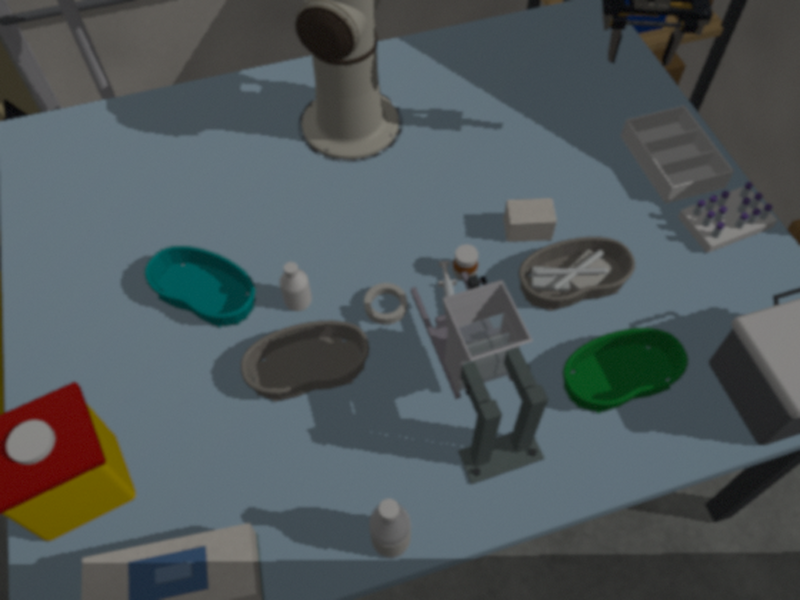

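View pics/top0.png

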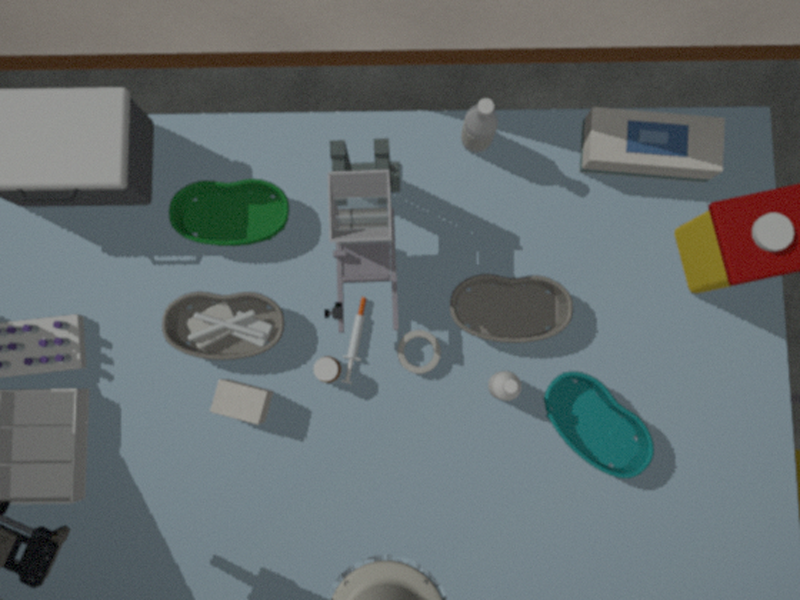

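The scene picture (800 px) shows the empty grey-brown dish at (305,358), the waste dish at (577,270), green and turquoise decoys at (625,368) and (200,285), and the hopper at (487,325). In the top picture the same things are at: empty dish (511,308), waste (222,325), green (228,212), turquoise (598,423) and hopper (362,220). By the description I choose the grey empty one at top (511,308). Next are close crops.

Run:
```python
from h import *
import pickle
a=pickle.load(open("top0.pkl","rb"))["pixels"];b=pickle.load(open("scene0.pkl","rb"))["pixels"]
# crop top cols 215-415 rows 90-240 x4 ; scene cols 270-400 rows 165-340
cv2.imwrite("pics/c1.png",cv2.resize(a[95:245,215:415],None,fx=4,fy=4,interpolation=cv2.INTER_CUBIC))
cv2.imwrite("pics/c2.png",cv2.resize(b[170:290,240:400],None,fx=5,fy=5,interpolation=cv2.INTER_CUBIC))
```

```text
(no output)
```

View pics/c1.png

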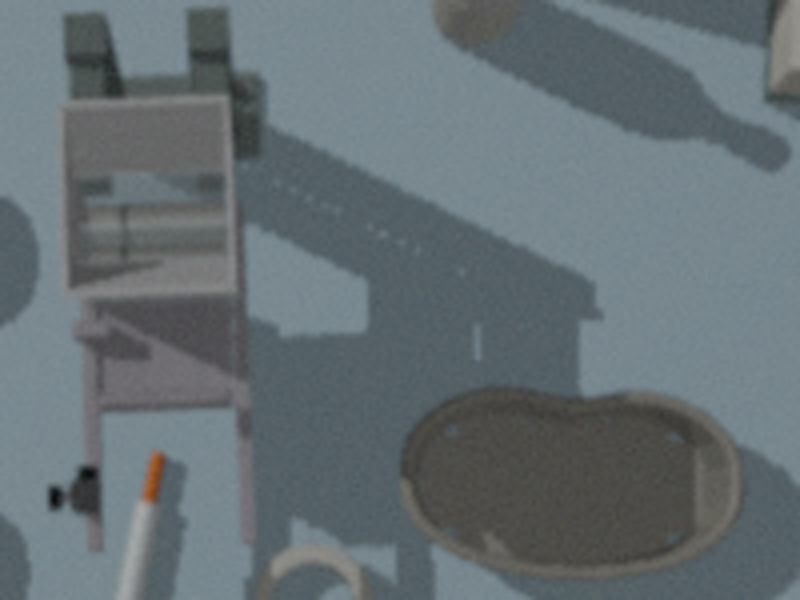

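View pics/c2.png

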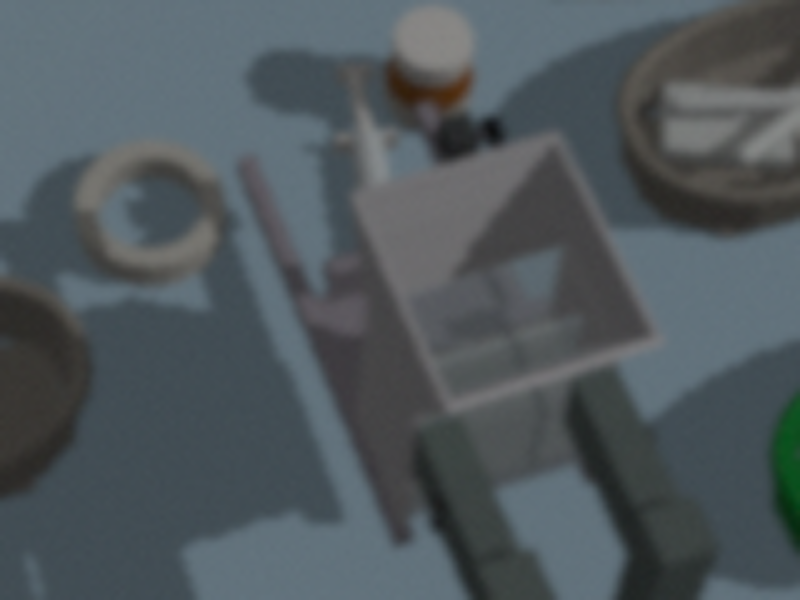

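The top crop c1 shows the empty dish with its dent toward +x, so the choice holds, and a rim from (402,475) to (742,470). The rail fronts are at (96,550) and (249,543), the lip at (104–236,401), the flare's front edge at (70,294)–(238,292) and the stop collar at (87,490) on the left rail. Crop c2 agrees with this.

Run:
```python
from h import *
import pickle
c=pickle.load(open("top0.pkl","rb"));s=pickle.load(open("scene0.pkl","rb"))
f=lambda u,v,z:at_z(c,215+u/4,95+v/4,z)
np.set_printoptions(precision=4,suppress=True)
rl,rr=f(96,550,.098),f(249,543,.098)
print("rails",rl,rr,np.linalg.norm(rl-rr)); 
ll,lr=f(104,402,.127),f(236,400,.127);print("lip",ll,lr,np.linalg.norm(ll-lr))
fl,fr=f(70,294,.254),f(238,292,.254);print("flare",fl,fr,(fl+fr)/2)
print("flare rear",f(64,103,.254),f(227,95,.254))
print("collar",f(87,490,.107), "tape",f(315,600,.022),"ear",f(93,328,.1))
# scene checks c2: /5
g=lambda u,v,z:at_z(s,240+u/5,170+v/5,z)
print("scene rail- front",g(248,158,.098),"flare rear-/front corners",g(455,408,.254),g(660,340,.254),g(358,198,.254),g(560,135,.254))
# dish segmentation
p=c["pixels"].astype(int);m=((p[...,0]-p[...,2])<8).astype(np.uint8)
m[:, :310]=0;m[:,405:]=0;m[:188]=0;m[242:]=0
n,l,st,ce=cv2.connectedComponentsWithStats(m);k=1+np.argmax(st[1:,4]);print(st[k])
pts=np.argwhere(l==k)[:,::-1]
h=cv2.convexHull(pts.astype(np.int32))[:,0]
w=np.array([at_z(c,u,v,.045)[:2] for u,v in h],np.float32)
r=cv2.minAreaRect(w);print(r)
```

```text
rails [0.5114 0.0706 0.098 ] [ 0.5147 -0.0241  0.098 ] 0.0947354306563509
lip [0.5996 0.063  0.127 ] [ 0.5999 -0.0174  0.127 ] 0.08035890458640071
flare [0.6412 0.0705 0.254 ] [ 0.6412 -0.0212  0.254 ] [0.6412 0.0246 0.254 ]
flare rear [0.7483 0.0739 0.254 ] [ 0.7517 -0.0162  0.254 ]
collar [0.5479 0.0753 0.107 ] tape [ 0.4822 -0.0661  0.022 ] ear [0.6503 0.0721 0.1   ]
scene rail- front [ 0.5225 -0.0221  0.098 ] flare rear-/front corners [ 0.7565 -0.0132  0.254 ] [0.753  0.0767 0.254 ] [ 0.6515 -0.017   0.254 ] [0.648  0.0754 0.254 ]
[ 315  192   86   48 3390]
((0.5553783774375916, -0.23118934035301208), (0.21979334950447083, 0.12195973098278046), 87.84739685058594)
```

```bash
cat >> h.py <<'E'
ORG=np.array([.697,.0285]);YAW=.031
def frame(o,yaw): return np.array([*o,0.]),Ro.from_euler('z',yaw).as_matrix()
def tool(z,xref,flip=1):
    z=np.array(z,float);z/=np.linalg.norm(z);x=np.array(xref,float)*flip;x-=x@z*z;x/=np.linalg.norm(x)
    return np.column_stack([x,np.cross(z,x),z])
def dishpose(o,yaw,tilt,flip,lift=0,back=0,gp=(.0577,-.050,.0345)):
    p,R=frame(o,yaw);T=R@tool((-.12*np.cos(tilt),np.sin(tilt),-np.cos(tilt)),(1,0,0),flip)
    return p+R@np.array(gp)+[0,0,lift]+T[:,2]*(.019-back),Ro.from_matrix(T).as_rotvec()
D0=np.array([.5554,-.233]);Y0=-.0375
D1=ORG+np.array([-.005,0])
E
python3 - <<'E'
from h import *
np.set_printoptions(precision=2,suppress=True)
for t in(30,40):
  for f in(1,-1):
    for n,(o,y,l,b) in dict(pre=(D0,Y0,0,.1),g=(D0,Y0,0,0),mid=((D1[0],D0[1]),Y0,.008,0),end=(D1,YAW,.008,0),out=(D1,YAW,0,.12)).items():
      print(t,f,n,bot.inverse_kinematics(*dishpose(o,y,np.radians(t),f,l,b)))
p,R=frame(ORG,YAW)
for t in(25,35):
  for f in(1,-1):
    T=R@tool((np.sin(np.radians(t)),0,-np.cos(np.radians(t))),(0,1,0),f)
    for x in(-.06,-.17): print("gate",t,f,x,bot.inverse_kinematics(p+R@np.array([x,0,.105]),Ro.from_matrix(T).as_rotvec()))
E
```

```text
30 1 pre [-0.8   0.9   0.88  0.3   1.8  -0.78]
30 1 g [-0.76  0.9   1.07  0.31  1.62 -0.8 ]
30 1 mid [-0.65  1.28  0.4   0.37  1.85 -0.61]
30 1 end [-0.36  0.98  0.92  0.43  1.57 -0.49]
30 1 out [-0.42  0.97  0.74  0.42  1.76 -0.47]
30 -1 pre [-0.8   0.9   0.88  0.3   1.8   2.36]
30 -1 g [-0.76  0.9   1.07  0.31  1.62  2.34]
30 -1 mid [-0.65  1.28  0.4   0.37  1.85  2.53]
30 -1 end [-0.36  0.98  0.92  0.43  1.57  2.65]
30 -1 out [-0.42  0.97  0.74  0.42  1.76  2.67]
40 1 pre [-0.85  1.04  0.74  0.41  1.94 -0.81]
40 1 g [-0.8   0.99  0.97  0.42  1.75 -0.84]
40 1 mid [-0.69  1.44  0.19  0.52  2.   -0.58]
40 1 end [-0.41  1.04  0.88  0.57  1.65 -0.56]
40 1 out [-0.49  1.06  0.68  0.56  1.84 -0.52]
40 -1 pre [-0.85  1.04  0.74  0.41  1.94  2.33]
40 -1 g [-0.8   0.99  0.97  0.42  1.75  2.3 ]
40 -1 mid [-0.69  1.44  0.19  0.52  2.    2.56]
40 -1 end [-0.41  1.04  0.88  0.57  1.65  2.58]
40 -1 out [-0.49  1.06  0.68  0.56  1.84  2.62]
gate 25 1 -0.06 [-0.2   0.13  1.93  0.15  0.67 -1.9 ]
gate 25 1 -0.17 [-0.26 -0.17  2.22  0.2   0.68 -1.99]
gate 25 -1 -0.06 [-0.2   0.13  1.93  0.15  0.67  1.24]
gate 25 -1 -0.17 [-0.26 -0.17  2.22  0.2   0.68  1.15]
gate 35 1 -0.06 [-0.22  0.05  2.07  0.34  0.44 -2.09]
gate 35 1 -0.17 [-0.31 -0.28  2.37  0.41  0.5  -2.21]
gate 35 -1 -0.06 [-0.22  0.05  2.07  0.34  0.44  1.05]
gate 35 -1 -0.17 [-0.31 -0.28  2.37  0.41  0.5   0.93]
```

Run:
```python
from h import *
t=np.radians(35);f=1
p,r=dishpose(D0,Y0,t,f,0,.10)
bot.line_to([.225,.40,.42],max_speed=.4)
bot.goto(p+[0,0,.15],r); print(bot.current_clock(),bot.current_ee_pos(),p)
bot.set_gripper(.65,30)
bot.line_to(p,max_speed=.3)
bot.line_to(dishpose(D0,Y0,t,f)[0],max_speed=.1); print("F",bot.current_contact_force(),bot.current_clock())
bot.set_gripper(0,30); print(bot.current_opening(),bot.current_contact_force())
bot.line_to(dishpose(D0,Y0,t,f,.007)[0],max_speed=.05); print(bot.current_contact_force(),bot.current_opening(),bot.current_clock())
c=bot.read_camera("scene");cv2.imwrite("pics/s1.png",cv2.resize(c["pixels"][140:380,100:420],None,fx=2.5,fy=2.5,interpolation=cv2.INTER_CUBIC))
```

```text
3.8667 [ 0.61804938 -0.33052015  0.25122838] [ 0.61736979 -0.33162951  0.10053306]
F [ 0.21673969 -0.02457097  0.35874076] 6.3
0.0825372190498859 [ 0.16877594 -1.53793421  1.68363139]
[ 0.34922318 -0.56472455 -1.18781548] 0.08193641268942194 7.4333
```

View pics/s1.png

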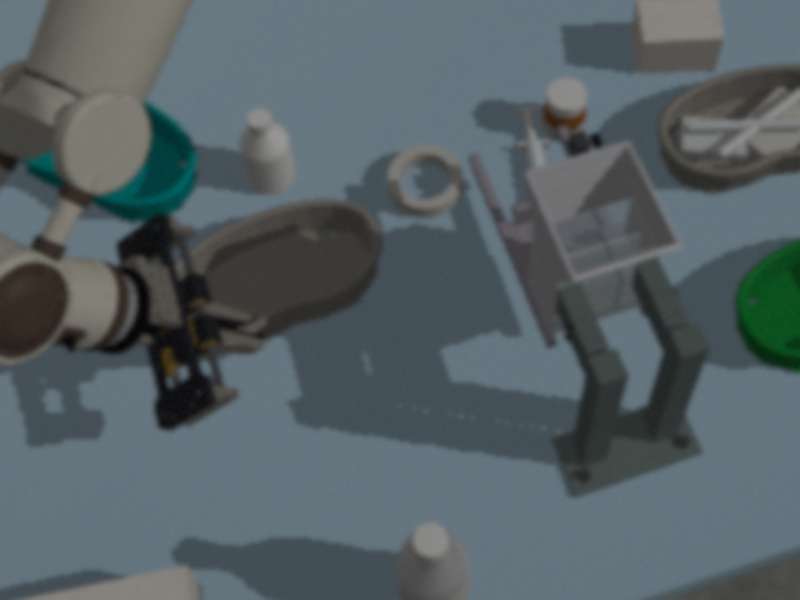

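The dish is held by its +x wall: the opening is 7.5 mm and the load is about 1.2 N. The way to the hopper is free.

Run:
```python
from h import *
t=np.radians(35);f=1
for o,y in(((.67,-.165),0.),((.69,-.08),YAW),(D1,YAW)):
    bot.line_to(*dishpose(o,y,t,f,.007),max_speed=.1); print(bot.current_contact_force(),bot.current_opening(),bot.current_clock())
bot.line_to(dishpose(D1,YAW,t,f,0)[0],max_speed=.03); print(bot.current_contact_force())
bot.set_gripper(.32); print(bot.current_contact_force(),bot.current_clock())
bot.line_to(dishpose(D1,YAW,t,f,0,.13)[0],max_speed=.1); print(bot.current_contact_force(),bot.current_clock())
for n in("scene","top"):
    c=bot.read_camera(n);q=c["pixels"]
    q=q[160:310,260:460] if n=="scene" else q[95:245,215:415]
    cv2.imwrite(f"pics/{n}2.png",cv2.resize(q,None,fx=2 if n=="x" else 3,fy=2 if n=="x" else 3,interpolation=cv2.INTER_CUBIC))
a,b=cv2.imread("pics/scene2.png"),cv2.imread("pics/top2.png")
cv2.imwrite("pics/both2.png",cv2.resize(np.vstack([a,b]),None,fx=.66,fy=.66,interpolation=cv2.INTER_AREA))
```

```text
[-0.05389565  0.2706169  -0.95136371] 0.077897821532885 8.9917
[-0.20063024 -0.20346122 -1.38108456] 0.08483271310054709 10.0333
[-0.42504998 -1.04681626 -1.62160181] 0.08185252709738387 11.2667
[ 0.65078941 -1.20907758  2.61460964]
[-0.09086585  0.51402197  0.76723926] 12.15
[-0.58351511  0.50319176 -0.32556438] 13.6
```

View pics/both2.png

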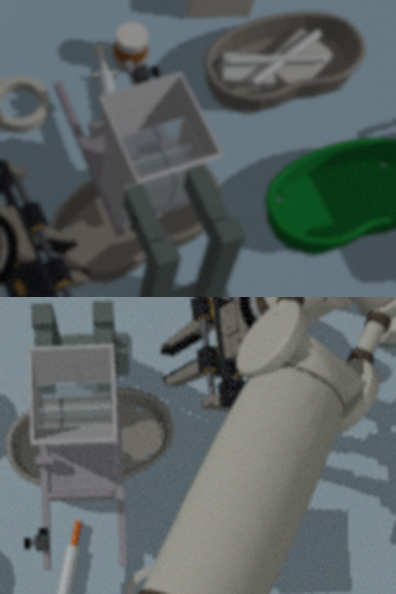

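The dish stands under the hopper. I check the centring by overlaying the expected rim for the target pose (top view).

Run:
```python
from h import *
c=bot.read_camera("top");q=cv2.resize(c["pixels"][140:200,205:320],None,fx=6,fy=6,interpolation=cv2.INTER_CUBIC)
def draw(o,yaw,col):
    p,R=frame(o,yaw)
    th=np.linspace(0,2*np.pi,200)
    # stadium rim 216x124
    P=[p+R@np.array([.062*np.cos(a),.046*np.sign(np.sin(a))+.062*np.sin(a),.045]) for a in th]
    uv=np.array([(proj(c,X)-[205,140])*6+3 for X in P]).astype(int)
    cv2.polylines(q,[uv],True,col,1)
draw(D1,YAW,(0,0,255))
cv2.imwrite("pics/o3.png",q)
```

```text
(no output)
```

View pics/o3.png

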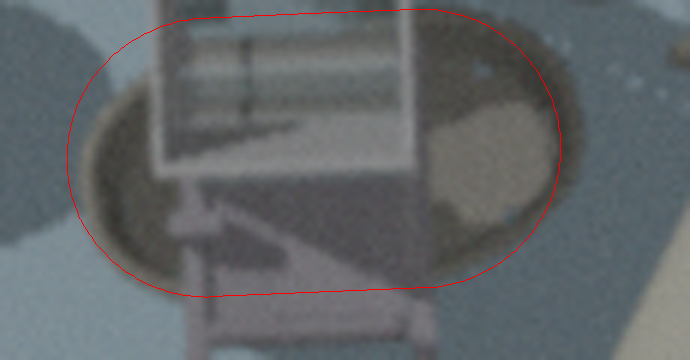

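The dish sits about 8 mm too far to -y and 5 mm to -x of where I commanded it, turned +0.07 rad. That is within tolerance, but it is cheap to correct with the same grip.

Run:
```python
from h import *
t=np.radians(35);f=1
A=(D1+np.array([-.0055,-.0085]),YAW+.07)
def M(o,y):
    m=np.eye(3);m[:2,:2]=Ro.from_euler('z',y).as_matrix()[:2,:2];m[:2,2]=o;return m
E_=np.linalg.inv(M(D1,YAW))@M(*A)
C=M(ORG+np.array([-.002,0]),YAW)@np.linalg.inv(E_);o=C[:2,2];y=np.arctan2(C[1,0],C[0,0]);print(o-D1,y-YAW)
p0=dishpose(D1,YAW,t,f,0)
bot.line_to(p0[0],max_speed=.12);bot.set_gripper(0,30);print(bot.current_opening(),bot.current_contact_force())
bot.line_to(dishpose(D1,YAW,t,f,.004)[0],max_speed=.05)
bot.line_to(*dishpose(o,y,t,f,.004),max_speed=.05);print(bot.current_contact_force())
bot.line_to(dishpose(o,y,t,f,0)[0],max_speed=.03);bot.set_gripper(.25);print(bot.current_contact_force())
bot.line_to(dishpose(o,y,t,f,0,.13)[0],max_speed=.1);print(bot.current_contact_force(),bot.current_clock())
c=bot.read_camera("top");q=cv2.resize(c["pixels"][140:200,205:320],None,fx=6,fy=6,interpolation=cv2.INTER_CUBIC)
p,R=frame(ORG,YAW)
P=[p+R@np.array([.062*np.cos(a),.046*np.sign(np.sin(a))+.062*np.sin(a),.045]) for a in np.linspace(0,2*np.pi,200)]
cv2.polylines(q,[np.array([(proj(c,X)-[205,140])*6+3 for X in P]).astype(int)],True,(0,0,255),1)
cv2.imwrite("pics/o4.png",q)
```

```text
[0.00908104 0.0080945 ] -0.07
0.08442846745030845 [ 0.62284694 -1.84152162  1.43169124]
[-0.1098384  -0.18029156 -1.18975109]
[ 0.64600573  0.00097583 -0.01128295]
[ 0.87471224 -0.28230359  0.0822288 ] 18.15
```

View pics/o4.png

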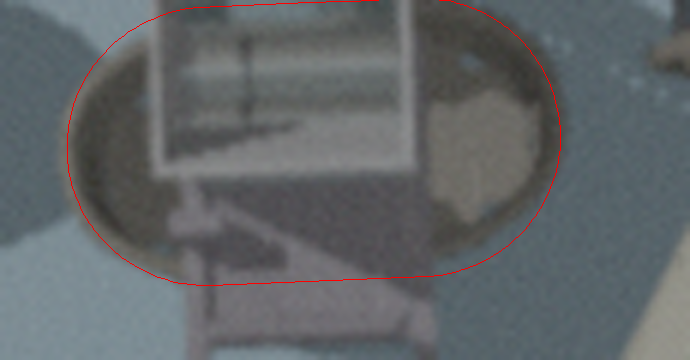

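The dish now matches the target outline to within about 3 mm (ends at u≈63 and 562). Now the gate.

```bash
cat >> h.py <<'E'
PH,RH=frame(ORG,YAW);TL=np.radians(30)
TG=RH@tool((np.sin(TL),0,-np.cos(TL)),(0,1,0),-1);RV=Ro.from_matrix(TG).as_rotvec()
def gp(x,z=.106,back=0): return PH+RH@np.array([x,0,z])-TG[:,2]*back
def fx(): return float(np.array(bot.current_contact_force())@RH[:,0])
E
python3 - <<'E'
from h import *
e=np.array(bot.current_ee_pos());bot.line_to(e+[-.03,-.04,.2],max_speed=.3)
bot.goto([.50,-.15,.36],RV)
bot.set_gripper(0)
bot.line_to(gp(-.052,back=.2),max_speed=.3)
bot.line_to(gp(-.052,back=.045),max_speed=.2); print(bot.current_clock(),bot.current_contact_force())
c=bot.read_camera("scene");q=cv2.resize(c["pixels"][120:270,240:440],None,fx=3,fy=3,interpolation=cv2.INTER_CUBIC)
cv2.imwrite("pics/g1.png",q)
E
```

```text
22.6667 [-0.67270376 -0.57283041  0.47079654]
```

View pics/g1.png

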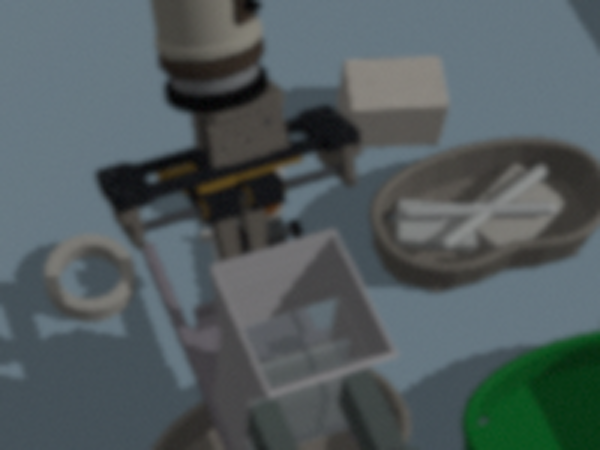

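The hand is in front of the hopper at (245,230), leaning back, with its fingers shut. I lower it with force checks, then feel toward the lip.

Run:
```python
from h import *
b=np.array(bot.current_contact_force())
for k in np.arange(.036,-.001,-.009):
    bot.line_to(gp(-.052,back=k),max_speed=.04); F=np.array(bot.current_contact_force())-b
    print(round(k,3),F.round(2))
    if np.linalg.norm(F)>3: break
else:
    f0=fx();x=-.052
    while x>-.085:
        x-=.001;bot.line_to(gp(x),max_speed=.015)
        F=fx()-f0
        if F>1.5: print("contact",x,F);break
print(bot.current_clock(),x if 'x' in dir() else 0,bot.current_contact_force(),f0)
```

```text
0.036 [ 0.4   0.71 -0.47]
0.027 [-0.09  0.22  0.56]
0.018 [-0.43  0.02 -0.22]
0.009 [-1.51 -0.01  0.33]
-0.0 [-0.48  1.48 -0.46]
contact -0.068 2.784345265424228
28.5917 -0.068 [ 2.50074053  0.33603363 -0.09666898] -0.2743908692209935
```

Run:
```python
from h import *
f0=-.3;x0=-.068;x=x0;tr=[];stop=False
while x>x0-.094:
    x-=.003 if x0-x<.047 else .001
    bot.line_to(gp(x),max_speed=.025 if x0-x<.05 else .015)
    F=fx()-f0;tr.append((round((x0-x)*1e3),round(F,1)))
    if F>7.5:
        bot.hold(.1);F=fx()-f0;tr.append(("h",round(F,1)))
        if F>7: stop=True;break
print(tr,stop,bot.current_clock(),bot.current_ee_pos()-gp(x))
```

```text
[(3, 1.7), (6, 2.9), (9, 3.2), (12, 3.8), (15, 2.7), (18, 2.6), (21, 2.7), (24, 2.9), (27, 0.9), (30, 2.8), (33, 3.3), (36, 4.3), (39, 2.9), (42, 2.4), (45, 3.6), (48, 1.6), (49, 2.5), (50, 0.9), (51, 1.2), (52, 2.4), (53, 2.8), (54, 1.8), (55, 3.3), (56, 1.0), (57, 2.2), (58, 2.2), (59, 2.1), (60, 1.3), (61, 1.8), (62, 2.8), (63, 3.3), (64, 2.1), (65, 2.1), (66, 2.6), (67, 2.6), (68, 2.5), (69, 2.2), (70, 2.6), (71, 2.1), (72, 2.1), (73, 2.4), (74, 1.6), (75, 2.5), (76, 2.2), (77, 2.2), (78, 3.0), (79, 2.8), (80, 4.7), (81, 6.8), (82, 8.0), ('h', 8.6)] True 41.4583 [ 0.00076187 -0.00014807  0.00058168]
```

The force rises from about 2.3 N to 8.6 N over 80–82 mm of travel, so the ear is on the buffer, pressed in about 2 mm. I hold, then ease off, retreat and look.

Run:
```python
from h import *
bot.hold(.4);print(fx()+.3)
x=-.150
for d in(.001,.002,.003,.005): bot.line_to(gp(x+d),max_speed=.01);print(d,fx()+.3)
bot.line_to(gp(x+.012),max_speed=.04);print(fx()+.3)
bot.line_to(gp(x+.012,back=.12),max_speed=.15)
bot.line_to(gp(x-.10,.36),max_speed=.3)
bot.goto([.30,-.30,.36],RV)
print(bot.current_clock(),bot.current_contact_force())
c=bot.read_camera("top");q=cv2.resize(c["pixels"][100:225,205:325],None,fx=4.8,fy=4.8,interpolation=cv2.INTER_CUBIC)
cv2.imwrite("pics/f1.png",q)
c=bot.read_camera("scene");q=cv2.resize(c["pixels"][130:310,240:450],None,fx=3.3,fy=3.3,interpolation=cv2.INTER_CUBIC)
cv2.imwrite("pics/f2.png",q)
```

```text
7.867179715905163
0.001 4.856458247290524
0.002 2.176397697100641
0.003 1.556404287617402
0.005 0.26054968385139055
-0.3373169733943388
46.2417 [-0.14079422  0.19112393 -0.00499731]
```

View pics/f1.png

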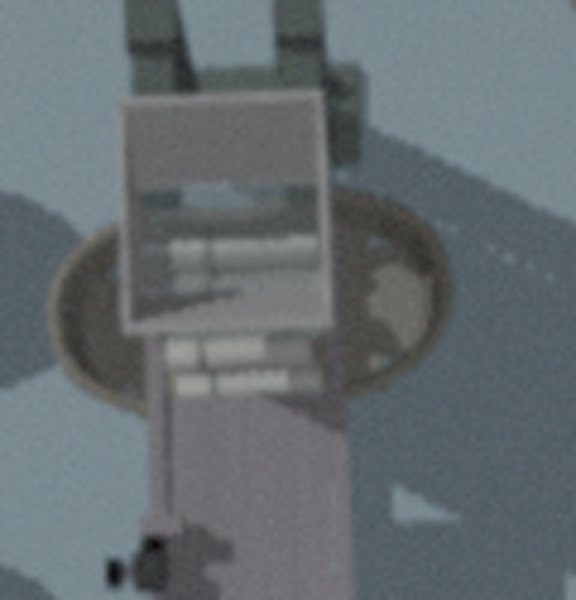

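View pics/f2.png

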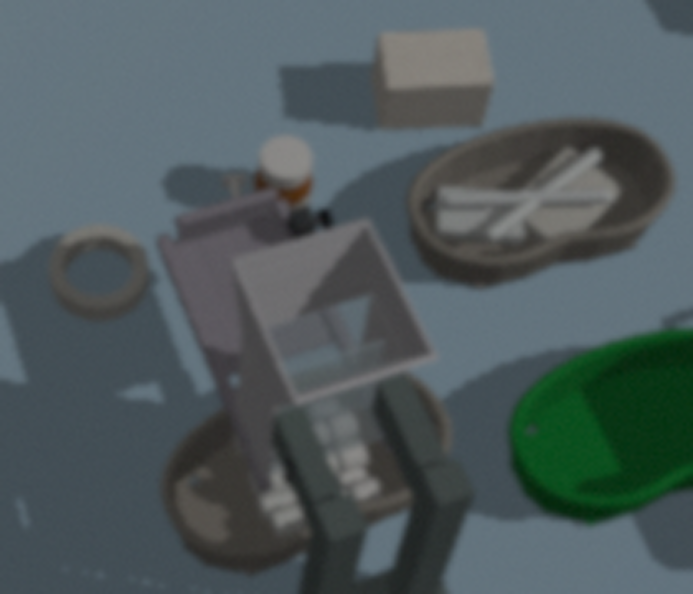

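The dish is centred, the gate is drawn out to the collar (160,540) and there are tubes in the dish. One closer crop will check the count and heights.

Run:
```python
from h import *
im=[bot.read_camera("scene")["pixels"].astype(float) for _ in range(8)]
c=bot.read_camera("scene");q=np.clip(np.mean(im,0)[235:305,285:385]*1.6,0,255).astype(np.uint8)
q=cv2.resize(q,None,fx=8,fy=8,interpolation=cv2.INTER_CUBIC)
p,R=frame(ORG,YAW)
for z,col in((.018,(0,0,255)),(.036,(0,255,0)),(.105,(255,0,0))):
  for x in(-.028,.028):
    a,b=[tuple(((proj(c,p+R@np.array([x,y,z]))-[285,235])*8+4).astype(int).tolist()) for y in(-.04,.04)]
    cv2.line(q,a,b,col,1)
cv2.imwrite("pics/f3.png",q)
```

```text
(no output)
```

View pics/f3.png

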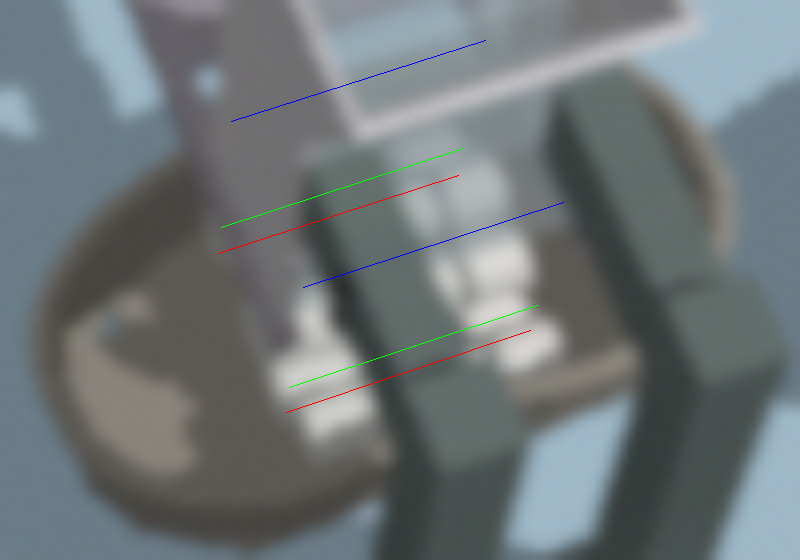

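Run:
```python
from h import *
np.set_printoptions(precision=3,suppress=True)
s=bot.read_camera("scene");t=bot.read_camera("top")
def plane(c,u,v,y):
    o,d=ray(c,u,v);o=RH.T@(o-PH);d=RH.T@d;return o+d*(y-o[1])/d[1]
for u,v in((550,340),(525,250),(500,185),(450,140)):
    for y in(.03,.04): print("right end",u,v,plane(s,285+u/8,235+v/8,y))
for u,v in((315,435),(290,370),(305,300)):
    print("left end",u,v,plane(s,285+u/8,235+v/8,-.04))
for v in(350,383,250):
    print("top",v,[ (RH.T@(at_z(t,205+245/4.8,100+v/4.8,z)-PH))[0].round(3) for z in(.016,.034,.05,.105)])
print(bot.current_clock())
```

```text
right end 550 340 [0.054 0.03  0.069]
right end 550 340 [0.041 0.04  0.035]
right end 525 250 [0.032 0.03  0.085]
right end 525 250 [0.018 0.04  0.051]
right end 500 185 [0.012 0.03  0.09 ]
right end 500 185 [-0.002  0.04   0.057]
right end 450 140 [-0.018  0.03   0.063]
right end 450 140 [-0.034  0.04   0.028]
left end 315 435 [ 0.05  -0.04   0.045]
left end 290 370 [ 0.029 -0.04   0.049]
left end 305 300 [ 0.032 -0.04   0.103]
top 350 [np.float64(-0.021), np.float64(-0.024), np.float64(-0.027), np.float64(-0.038)]
top 383 [np.float64(-0.039), np.float64(-0.043), np.float64(-0.045), np.float64(-0.055)]
top 250 [np.float64(0.036), np.float64(0.032), np.float64(0.028), np.float64(0.015)]
46.8917
```

```bash
python3 -c "
from h import *
print(bot.current_contact_force(),bot.current_clock());bot.job_done()"
```

```text
[ 0.41748405 -0.3234214  -0.13878681] 46.8917
the job is handed in; nothing more can be done
```

I placed the dish under the chute, drew the gate out onto the end-stop buffer, let go of everything and handed the job in at 46.9 s. No verdict is reported.

- **Dish:** I carried the empty grey dish under the chute by its +x wall. It first came to rest about 10 mm off centre and turned 0.07 rad, so I gripped it again and corrected it. An outline overlaid on the top picture then matched to about 3 mm.
- **Gate:** I hooked the lip with shut fingers and drew it out slowly with about 2–3 N. The force rose at about 80 mm of travel, and I stopped at 8.6 N with the buffer pressed in roughly 2 mm. I held there, eased off and backed away clear.
- **Last checks:** The pictures show the gate out at the collar and the dish still centred. The waste dish, tape, jar and carton look undisturbed; the saline bottle was outside the last crops and the syringe mostly hidden. The tool force was near zero at hand-in.

**Not confirmed:**
- **Tube count:** I could make out about five tubes lying side by side in the dish. The sixth was hidden by the posts and hopper, so I could not count all six. Nothing I could locate fitted a tube still stuck in a lane.
- **Buffer:** How far the buffer stayed pressed in after release was too small to see. I infer about 0.8 mm from the gate's friction and the buffer's spring rate.
- **Hopper position:** The two cameras disagreed by 4–10 mm along x on where the hopper stands. I mostly followed the top view.

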